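# Widen the reel roller stand by one notch

## Task

Widen the roller stand for the bigger reel: move the grey roller with the red knobs from its inner notches to the outer pair next to it, in the blue brackets at the end away from the black roller. It is too fat to grip round the middle, so shift it by its knobs, one end at a time, keeping the other end down in a notch; feel each end fully home in its notch before letting go of it. Finish with both ends fully down in the outer notches, and leave the bin, the steel sleeve and the carton where they are.

Things in the scene. Friction and masses are not known exactly. Their poses are not given: they have to be found in the camera images.
- stand: Bench-top reel roller stand, fixed to the bench, 340 mm long (its x), 300 mm wide (its y). Origin on the bench under its middle, z up. Two upright notched side plates of bright sheet steel along x; a blue saddle bracket, 8 mm thick, is clamped over each plate end and carries the outer notch; at its outer end a horn rises to 105 mm. A foot flange 25 mm wide, 9 mm high, runs outside each plate.
- knob_left (a point): Centre of the red knob on the roller's left (stand +y) end, on its axis, 155 mm from the roller's middle and outside the plate. Cylinder 32 mm across, 34 mm long, 11 mm clear of the bracket. Grasp from above, fingers closing along the stand's x. The end must rise 18 mm at the knob for its axle to clear the plate's top edge; the end then weighs about 4 to 6 N and swings about the other end.
- knob_right (a point): Centre of the red knob on the roller's right (stand's -y) end; otherwise as knob_left.
- roller: Loose grey roller, 89 mm across, 220 mm long, 0.8 to 1.15 kg, on a steel axle with 14 mm square ends that lie flat in the notches. Origin: middle of its axis; y along the axis to the left knob, z up. It starts in the inner notches at stand x = -50 or +50 mm, held by its weight only, its axis 78 mm above the bench. It has about 8 mm of play lengthwise either way and can lie askew by one notch.
- brake_roller: Fixed black rubber-covered roller of the same size with plain steel nuts and no knobs, bolted fast in the other inner pair of notches. Origin: middle of its axis, 78 mm above the bench.
- bin_mid (a point): Centre of a loose blue shelf bin with steel couplings in it, 240 x 117 x 90 mm high, to the left of the stand. Leave alone.
- sleeve_mid (a point): Centre of a steel sleeve standing on end, 60 mm across, 45 mm high, to the right of the stand. Leave alone.
- carton_mid (a point): Centre of a small closed carton, 90 x 110 x 70 mm high, to the right of the stand. Leave alone.
- plate_left (a point): Top edge of the left plate at its middle, 87 mm above the bench, stand y = +123 mm. Notches open upward from this level edge, 18 mm wide, 16 mm deep (floor 71 mm high), 1.5 mm bevels at the mouth. Inner ones (plate 5 mm thick): x = -50, +50 mm. Outer ones, in the blue brackets: nominally x = -100, +100 mm, but each bracket is set by hand in slotted holes, up to 8 mm off: look or feel for its notch.
- plate_right (a point): The same point of the right plate, at stand y = -123 mm; its notches and brackets are like the left plate's, each bracket with its own offset of up to 8 mm.

How it is judged (in metres and radians):
On the way, in this order (a step that is already met when the one before it is completed fails the run):
1. one end of the grey roller is fully down in its outer notch with the fingers still on its knob, while the other end is still in its inner notch (((x of knob_left in the frame of stand between 0.088 and 0.126 m and x of knob_right in the frame of stand between 0.03 and 0.056 m and distance between the grasp point and knob_left below 0.05 m) or (x of knob_left in the frame of stand between 0.03 and 0.056 m and x of knob_right in the frame of stand between 0.088 and 0.126 m and distance between the grasp point and knob_right below 0.05 m) or (x of knob_left in the frame of stand between -0.126 and -0.088 m and x of knob_right in the frame of stand between -0.056 and -0.03 m and distance between the grasp point and knob_left below 0.05 m) or (x of knob_left in the frame of stand between -0.056 and -0.03 m and x of knob_right in the frame of stand between -0.126 and -0.088 m and distance between the grasp point and knob_right below 0.05 m)) and z of each of knob_left, knob_right in the frame of stand below 0.082 m and contact force between the fingers and roller above 1 N), for 0.1 s.
2. the other end is fully down in its outer notch too, with the fingers still on it (((x of knob_left in the frame of stand between 0.084 and 0.116 m and x of knob_right in the frame of stand between 0.084 and 0.116 m) or (x of knob_left in the frame of stand between -0.116 and -0.084 m and x of knob_right in the frame of stand between -0.116 and -0.084 m)) and z of each of knob_left, knob_right in the frame of stand below 0.082 m and contact force between the fingers and roller above 1 N), for 0.1 s.
At the end, for the whole second after the job is handed in: Both ends of the grey roller lie in the outer notches on its own side of the stand: both knob centres within 16 mm of stand x = +-100 mm (the brackets' range and the notches' play) and at most 4 mm above their seated height of 78 mm above the bench; roller at rest (((x of knob_left in the frame of stand between 0.084 and 0.116 m and x of knob_right in the frame of stand between 0.084 and 0.116 m) or (x of knob_left in the frame of stand between -0.116 and -0.084 m and x of knob_right in the frame of stand between -0.116 and -0.084 m)) and z of each of knob_left, knob_right in the frame of stand below 0.082 m and linear speed of roller below 0.01 m/s); the robot touches nothing.
It fails at once if both ends of the roller were out of their notches at once (each knob more than 14 mm above its seated height) (z of each of knob_left, knob_right in the frame of stand above 0.092 m).
It fails at once if a bystander was shifted by more than 20 mm (distance of any of bin_mid, sleeve_mid, carton_mid from where it was at the start of the episode above 0.02 m).
It also fails if it takes over 58 s, if anything falls off the work surface, if the arm or the gripper's body presses on something with over 40 N, if the wrist force passes 120 N, or if a joint passes its speed limit or range.

## Robot

A 7-joint arm with a two-finger parallel gripper is mounted at the origin on the work surface. World frame = base frame: x ahead of the robot, y to its left, z up, the work surface at z = 0. Lengths are in mm, angles in rad, forces in N, time in s.
With the tool pointing down it reaches from about 375 to 925 mm from the base axis. Payload 3.1 kg.
Tool frame: the origin (TCP) lies between the finger pads; the fingertips stand 14 mm ahead of it and the grasp point (between the pads) lies 5 mm behind it; z points along the fingers, y is the direction in which the jaws open and shut (so a half turn about z gives the same grasp; the last joint's range is limited). The gripper opens to 85 mm and grips with 20 to 120 N. Pads are 22 mm wide; open, the fingers measure 114 mm over their backs; the gripper's body (76 mm by 85 mm) begins 54 mm behind the grasp point. The pads swing forward as they close: fully open they stand 13 mm farther back than shut.
Start: joints at [-0.098, 0.383, 0.044, 1.598, -0.018, 1.161, -0.05], TCP at [650.002, 0.022, 245.269] pointing down, gripper open.
Joint ranges: [-2.61, 2.61], [-0.41, 2.15], [-1.48, 1.57], [0, 2.5], [-1.57, 4.71], [0.05, 1.97], [-2.85, 2.85]. Speed limits (rad/s): [2.79, 2.79, 3.14, 3.14, 3.14, 3.14, 3.14].

## Interface

Orientations are given as a unit quaternion [w, x, y, z].
In Python, from cell import ctrl gives the robot as it stands.
- The arm moves only by the tool play_rows, never from a script. Its argument "rows" is a list of rows, each a list of 7 numbers: the shift along the tool's x, y, z in cm, then the turn, a rotation vector about the tool's x, y, z in degrees, then the gripper's target within -1 to 1 (shut at 1, half-way at 0, fully open at -1). In form: [[dx, dy, dz, rx, ry, rz, jaw], ...]. A call has 1 to 12 rows; each row shifts and turns the commanded pose from where the row before left it, along the tool's axes as they then stand; what a row does not reach is not made up. A row lasts 1/10 s, in which the tool goes at most 50 mm and 8.59 degrees, less where a joint would pass 70% of its speed; a pose out of reach is approached as far as the arm can. A call with a gripper value outside its range is refused whole. The fingers move at their own pace and stop on an object; the grip force is fixed at half the most. Time passes only in rows, so rows that do not move let the fingers close. It gives the time, the measured TCP pose, the force and the opening at its end, in the units of the state.
- ctrl.get_state(): the state, without advancing time (a new reading comes with each control period).
- ctrl.capture(name): name is "scene" or "side" or "wrist"; returns the picture (420x560x3 uint8, red, green, blue); there is no depth.
- ctrl.get_calibration(name): a dict with "vertical_fov" (degrees; the focal length in pixels is half the picture's height over the tangent of half this angle, whatever the lens; pixels are square), "cx", "cy" (the principal point, pixels), "R" (3x3) and "t" (3): a world point X has camera coordinates R X + t; the wrist camera has in their place "T_tool_cam" (4x4, takes a point from camera to tool coordinates, whose origin is the TCP and whose axes are the flange's). Camera axes: x right, y down, z forward; pixel columns grow to the right and rows downward; lengths in mm; the calibration is good to about 2 mm. A picture is of the moment at which its call begins: read the wrist's pose just before it. get_calibration takes no time and is no camera call.
- ctrl.close_job(): hands the job in, once; it reports no verdict.
The state is a dict: "clock": time; "q": joint angles; "joint_vel": joint speeds; "tau": joint torques, N m; "eef_pos": TCP position; "orientation": TCP orientation; "contact_force": force on the tool from outside, world axes, zero at the start; "wrist_torque": the same for the moment, N m; "width": opening from 0.0 (shut) to 1.0 (fully open).
Only numpy, scipy, OpenCV 4.12 (cv2) and the standard library are available. Lean on these libraries where they do the work, as an engineer would, in place of code of your own. Each camera call takes 0.05 s, during which the arm holds its last target. There are 200 camera calls.

## Working session

There is one attempt and no reset: what is moved stays moved. The work goes in short steps, Python scripts to look and compute and a tool call to move; the robot and the scene stay as the last step left them, time stands still between calls to the robot, and variables do not carry over. Pictures are saved under pics/ and viewed, about 8 in all and at most 12, crops included, and the job is handed in when it is done.

Besides the shell and the picture viewer there is one more tool, called after "Request:" by a JSON object that holds its "api" and its "payload". play_rows: Moves the arm, as the interface text tells. Its arguments: {"type":"object","properties":{"rows":{"type":"array"}},"required":["rows"]}

```bash
ls; mkdir -p pics
python3 - <<'E'
from cell import ctrl
import cv2
for n in("scene","side"):
    cv2.imwrite(f"pics/{n}0.png",cv2.resize(ctrl.capture(n)[:,:,::-1],(800,600),interpolation=cv2.INTER_CUBIC))
    print(n,ctrl.get_calibration(n))
print(ctrl.get_calibration("wrist"))
print(ctrl.get_state())
E
```

```text
pics
scene {'vertical_fov': 51.624484163768905, 'cx': 274.73364669647793, 'cy': 208.36319046959338, 'R': array([[-0.86823102,  0.49590098, -0.01603493],
       [ 0.36166691,  0.61042609, -0.70468222],
       [-0.33966446, -0.61762626, -0.70934184]]), 't': array([ 469.98032159, -135.74325013, 1198.05820493])}
side {'vertical_fov': 55.91334898443113, 'cx': 274.20399637415034, 'cy': 210.64227719168238, 'R': array([[-0.83575211, -0.54871577, -0.02072236],
       [-0.38206836,  0.60820673, -0.69577895],
       [ 0.39438836, -0.57358137, -0.71795699]]), 't': array([443.82643498, 244.81823954, 992.41423336])}
{'vertical_fov': 62.69439401455379, 'cx': 281.62249161137237, 'cy': 209.13051554547394, 'T_tool_cam': array([[-5.97446753e-04, -9.56689206e-01, -2.91110643e-01,
         7.42366649e+01],
       [ 9.99999051e-01, -2.10133855e-04, -1.36172759e-03,
        -4.95801086e-02],
       [ 1.24157789e-03, -2.91111180e-01,  9.56688423e-01,
        -1.28020833e+02],
       [ 0.00000000e+00,  0.00000000e+00,  0.00000000e+00,
         1.00000000e+00]])}
{'clock': 0.1, 'q': array([-0.09781263,  0.38374979,  0.04384322,  1.5994325 , -0.01791254,
        1.16122318, -0.04991067]), 'joint_vel': array([ 0.00141383, -0.0020999 ,  0.00038849, -0.00390766, -0.0016157 ,
       -0.00186134,  0.00227722]), 'tau': array([ 2.75694918e-03, -4.34731865e+01,  1.02928251e+00, -2.50458258e+01,
        1.08449228e-02,  5.45091054e-03, -1.99926194e-05]), 'eef_pos': array([6.49164644e+02, 7.49129344e-03, 2.44007876e+02]), 'orientation': array([-0.00081309,  0.70708135,  0.70713117, -0.0008963 ]), 'contact_force': array([-0.55916739,  0.49774236, -0.30288775]), 'wrist_torque': array([ 0.03463014, -0.00843649,  0.00781143]), 'width': 1.0012892175430752}
```

View pics/scene0.png

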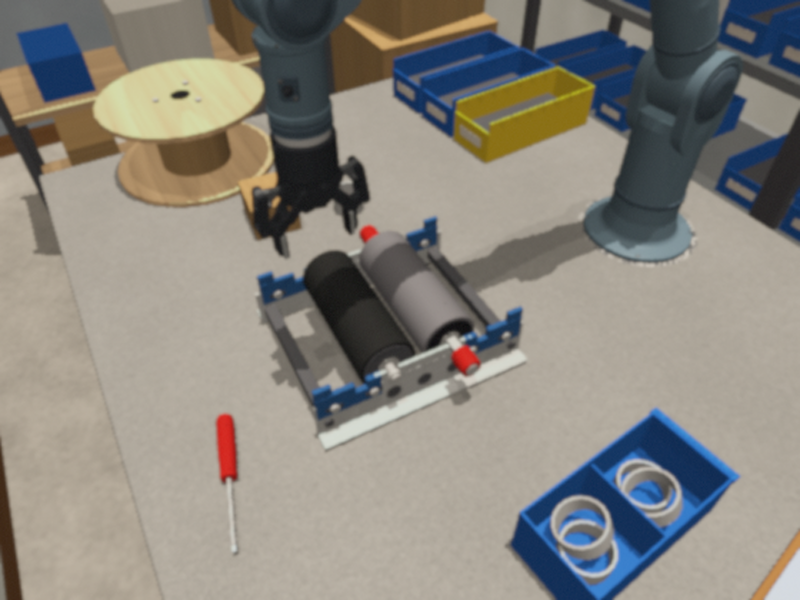

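View pics/side0.png

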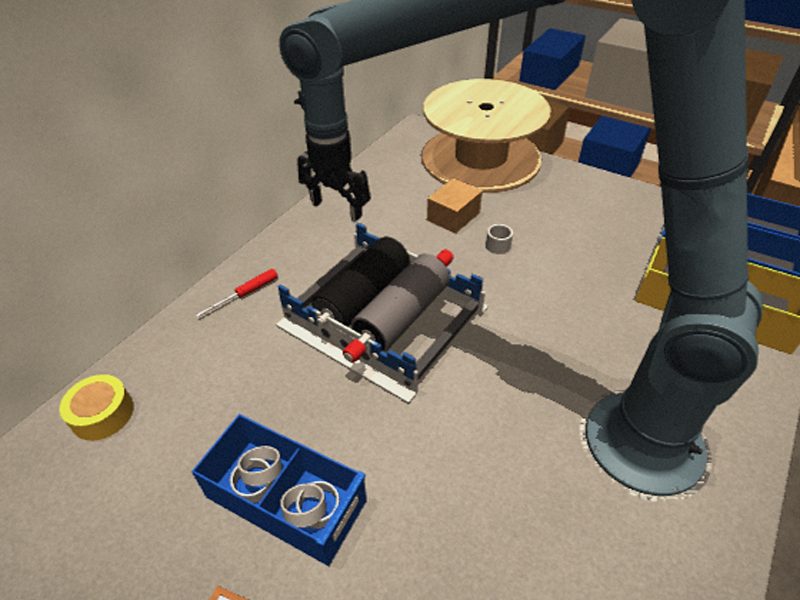

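The grey roller is nearer the robot base. The left knob is at about (466,359) in the scene view and (356,350) in the side view. The right knob is at about (369,234) and (445,257). The brackets at both knob ends are visible. Next I'll triangulate the knobs and the horn tops.

```bash
cat > h.py <<'E'
import numpy as np, cv2
from cell import ctrl
from scipy.spatial.transform import Rotation as Ro
def P(n):
    c=ctrl.get_calibration(n); f=210/np.tan(np.radians(c["vertical_fov"]/2))
    K=np.array([[f,0,c["cx"]],[0,f,c["cy"]],[0,0,1]])
    return K,np.c_[c["R"],c["t"]] if "R" in c else np.array(c["T_tool_cam"])
def tri(a,b):
    K1,M1=P("scene");K2,M2=P("side")
    X=cv2.triangulatePoints(K1@M1,K2@M2,np.array(a,float)*.7,np.array(b,float)*.7).ravel();return X[:3]/X[3]
def st():
    s=ctrl.get_state(); o=s["orientation"]; R=Ro.from_quat([o[1],o[2],o[3],o[0]]).as_matrix()
    return s,np.array(s["eef_pos"]),R
def wproj(X,p,R):
    K,T=P("wrist"); Rc=R@T[:3,:3]; tc=R@T[:3,3]+p
    c=(np.atleast_2d(X)-tc)@Rc; u=c@K.T; return u[:,:2]/u[:,2:]
def wray(uv,z,p,R):
    K,T=P("wrist"); Rc=R@T[:3,:3]; tc=R@T[:3,3]+p
    d=(Rc@np.linalg.inv(K)@np.c_[np.atleast_2d(uv),np.ones(len(np.atleast_2d(uv)))].T).T
    return tc+d*((z-tc[2])/d[:,2])[:,None]
E
python3 - <<'E'
from h import *
np.set_printoptions(precision=1,suppress=True)
for n,a,b in [("kL",(466,359),(356,350)),("kR",(369,234),(445,257)),("hornLnear",(517,312),(411,358)),("hornRnear",(434,222),(478,277)),("hornLfar",(318,392),(284,290)),("hornRfar",(264,277),(360,228)),("flangeLnear",(526,357),(413,400)),("flangeLfar",(322,446),(277,324))]:
    print(n,tri(a,b))
s,p,R=st(); print(p,R)
cv2.imwrite("pics/w0.png",ctrl.capture("wrist")[:,:,::-1])
E
```

```text
kL [507.5 153.3  77. ]
kR [ 495.3 -159.1   78.8]
hornLnear [402.8 129.6  97. ]
hornRnear [ 395.3 -111.7  101.3]
hornLfar [715.8 111.2  91.1]
hornRfar [ 697.  -128.1   96.9]
flangeLnear [385.8 149.3   3.5]
flangeLfar [730.6 136.6   4.2]
[649.2   0.  244. ] [[-0.  1. -0.]
 [ 1.  0. -0.]
 [-0. -0. -1.]]
```

View pics/w0.png

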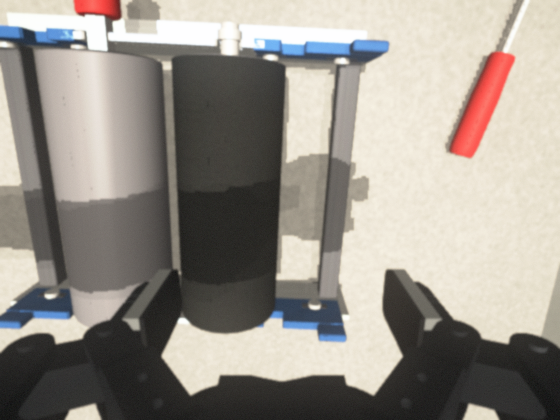

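The wrist view has image up as world +y and right as world +x. The grey roller is on the left side of the picture, and the stand's yaw is about -2.1°. I'll move for a close look at the left plate's near bracket.

Request:
{"api": "play_rows", "payload": {"rows": [[1.3,-3,0.65,0,0,0.35,-1],[1.3,-3,0.65,0,0,0.35,-1],[1.3,-3,0.65,0,0,0.35,-1],[1.3,-3,0.65,0,0,0.35,-1],[1.3,-3,0.65,0,0,0.35,-1],[1.3,-3,0.65,0,0,0.35,-1],[0,0,0,0,0,0,-1],[0,0,0,0,0,0,-1]]}}

```text
clock: 0.95
eef_pos: [470.6, 81.0, 206.0]
orientation: [0.0, 0.719, 0.695, -0.0]
contact_force: [1.0, -0.1, -0.1]
width: 1.002
```

Run:
```python
from h import *
np.set_printoptions(precision=2,suppress=True)
s,p,R=st(); im=ctrl.capture("wrist"); np.savez("wL.npz",im=im,p=p,R=R)
print(p,R[:,0])
cv2.imwrite("pics/wL.png",cv2.resize(im[:,:,::-1],(800,600),interpolation=cv2.INTER_CUBIC))
K,M=P("side")
for uv in [(499,238),(454,205)]:
    d=M[:,:3].T@np.linalg.inv(K)@np.array([uv[0]*.7,uv[1]*.7,1]); c=-M[:,:3].T@M[:,3]; print(uv,c+d*(35-c[2])/d[2])
```

```text
[470.56  81.   206.05] [ 0.04  1.   -0.  ]
(499, 238) [ 443.18 -327.48   35.  ]
(454, 205) [ 595.6  -385.43   35.  ]
```

View pics/wL.png

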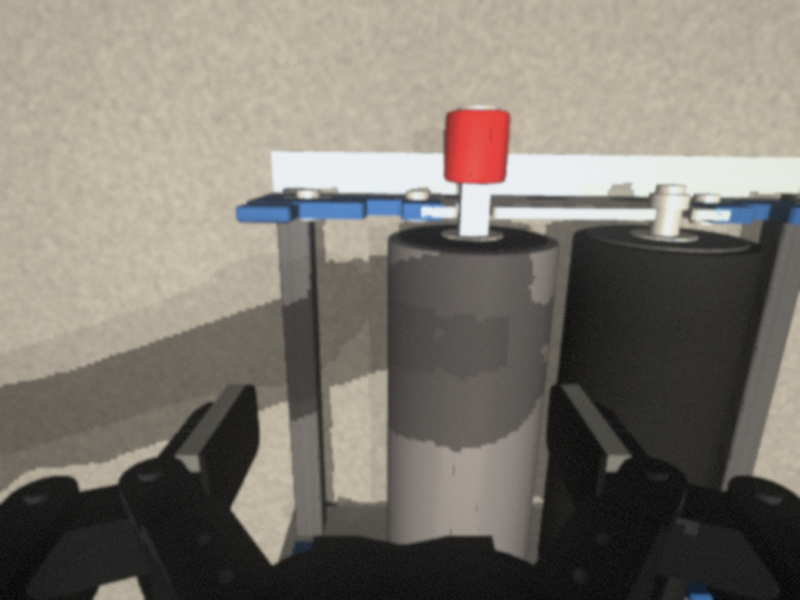

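Run:
```python
from h import *
im=np.load("wL.npz")["im"]
c=im[60:172,155:355]; cv2.imwrite("pics/wLc.png",cv2.resize(c[:,:,::-1],None,fx=4,fy=4,interpolation=cv2.INTER_CUBIC))
```

```text
(no output)
```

View pics/wLc.png

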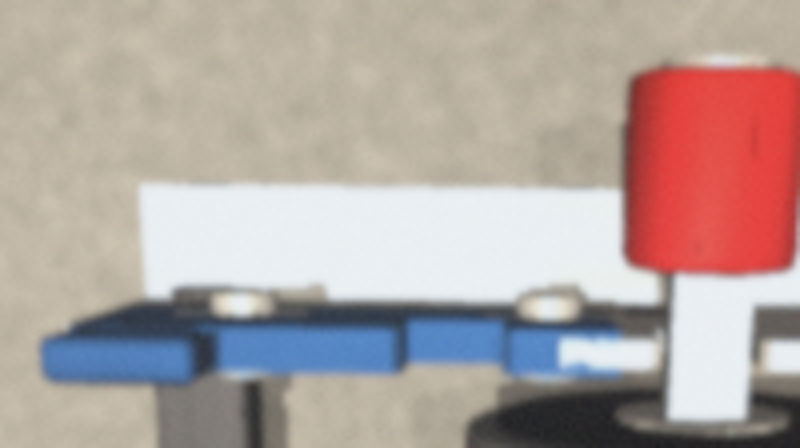

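Run:
```python
from h import *
np.set_printoptions(precision=1,suppress=True)
d=np.load("wL.npz");p,R=d["p"],d["R"]
def w(u,v,z): return wray([[155+u/4,60+v/4]],z,p,R)[0]
print("notch",w(454,349,87),"notchfloor",w(455,342,71))
print("axle at plate",w(711,348,85))
print("innernotch",w(712,353,87))
print("bracket top outer/inner", w(310,325,87),w(310,372,87))
print("knob inner end",w(712,270,94),"outer",w(712,68,94),"sides",w(627,170,78),w(798,170,78))
print("flange outer L", w(142,183,9),w(600,187,9))
print("roller end",w(712,425,78))
```

```text
notch [462.4 126.3  87. ] notchfloor [462.  125.7  71. ]
axle at plate [508.3 124.6  85. ]
innernotch [508.2 123.9  87. ]
bracket top outer/inner [437.2 131.4  87. ] [436.5 123.1  87. ]
knob inner end [507.1 138.8  94. ] outer [506.9 170.9  94. ] sides [494.2 155.6  78. ] [524.5 154.5  78. ]
flange outer L [390.3 156.8   9. ] [493.7 152.2   9. ]
roller end [509.6 109.4  78. ]
```

The left outer notch is at world (462,126), 46 mm from the inner notch, so its bracket is about 4 mm off nominal. The knob is at (509,155). The sleeve and carton are well clear. Next I descend on the left knob.

Request:
{"api": "play_rows", "payload": {"rows": [[2.5,1.2,2,0,0,0.1,-1],[2.5,1.2,2,0,0,0,-1],[2.5,1.15,2,0,0,0,-1],[0,0,1.8,0,0,0,-1],[0,0,1.8,0,0,0,-1],[0,0,1.8,0,0,0,-1],[0,0,1.7,0,0,0,-1],[0,0,0,0,0,0,-1],[0,0,0,0,0,0,-1]]}}

```text
clock: 1.9
eef_pos: [510.7, 153.8, 75.3]
orientation: [0.0, 0.721, 0.693, 0.0]
contact_force: [0.1, -0.3, 0.2]
width: 1.002
```

Request:
{"api": "play_rows", "payload": {"rows": [[0.1,-0.15,0,0,0,0,0],[0,0,0,0,0,0,1],[0,0,0,0,0,0,1],[0,0,0,0,0,0,1],[0,0,0,0,0,0,1],[0,0,0,0,0,0,1],[0,0,0,0,0,0,1],[0,0,0,0,0,0,1]]}}

```text
clock: 2.7
eef_pos: [508.8, 155.7, 76.3]
orientation: [0.0, 0.721, 0.693, 0.001]
contact_force: [-1.8, -1.0, 6.1]
width: 0.354
```

Request:
{"api": "play_rows", "payload": {"rows": [[0,0,-0.37,0,0.75,0,1],[0,0,-0.37,0,0.75,0,1],[0,0,-0.37,0,0.75,0,1],[0,0,-0.37,0,0.75,0,1],[0,0,-0.37,0,0.75,0,1],[0,0,-0.37,0,0.75,0,1],[0,0,0,0,0,0,1],[0,0,0,0,0,0,1]]}}

```text
clock: 3.5
eef_pos: [507.9, 154.3, 97.4]
orientation: [-0.027, 0.72, 0.693, 0.028]
contact_force: [0.3, 1.2, -3.9]
width: 0.355
```

Request:
{"api": "play_rows", "payload": {"rows": [[-0.03,-0.65,0,0.1,0,-1.32,1],[0,-0.65,0,0.1,0,-1.32,1],[0,-0.65,0,0.1,0,-1.32,1],[0.02,-0.65,0,0.1,0,-1.32,1],[0.03,-0.65,0,0.1,0,-1.32,1],[0.05,-0.65,0,0.1,0,-1.32,1],[0.06,-0.65,0,0.1,0,-1.32,1],[0.08,-0.63,0,0.1,0,-1.32,1],[0,0,0,0,0,0,1],[0,0,0,0,0,0,1],[0,0,0,0,0,0,1]]}}

```text
clock: 4.6
eef_pos: [456.0, 154.5, 97.6]
orientation: [-0.03, 0.653, 0.756, 0.026]
contact_force: [0.9, -2.3, -4.4]
width: 0.354
```

Run:
```python
from h import *
np.set_printoptions(precision=3,suppress=True)
s,p,R=st(); im=ctrl.capture("wrist"); np.savez("wL2.npz",im=im,p=p,R=R)
print(p,R,s["contact_force"],s["wrist_torque"])
im2=ctrl.capture("side")[140:300,180:360]
a=cv2.resize(im[:,:,::-1],(560,420)); b=cv2.resize(im2[:,:,::-1],None,fx=3,fy=3,interpolation=cv2.INTER_CUBIC)
cv2.imwrite("pics/w2.png",a);cv2.imwrite("pics/s2.png",b)
```

```text
[456.022 154.535  97.558] [[-0.144  0.989 -0.011]
 [ 0.986  0.145  0.078]
 [ 0.079 -0.    -0.997]] [ 0.908 -2.26  -4.383] [-0.75  -0.113 -0.077]
```

View pics/s2.png

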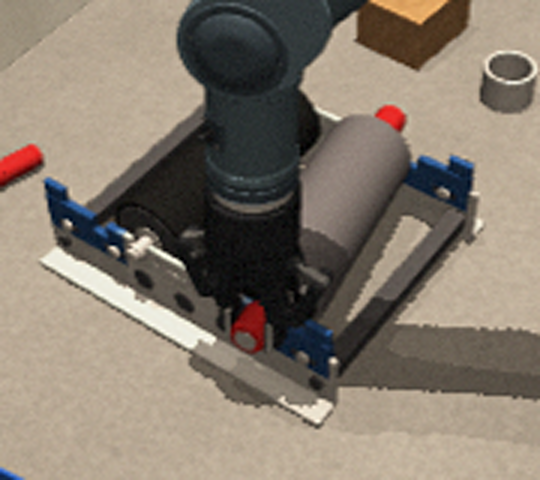

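The side view shows the left knob over the near bracket, with the right end still seated. I'll nudge +1 mm in x and start lowering while watching the force.

Request:
{"api": "play_rows", "payload": {"rows": [[0,0.1,0,0,0,0,1],[0,0,0.2,0,-0.4,0,1],[0,0,0.2,0,-0.4,0,1],[0,0,0.2,0,-0.4,0,1],[0,0,0.2,0,-0.4,0,1],[0,0,0.2,0,-0.4,0,1],[0,0,0,0,0,0,1],[0,0,0,0,0,0,1]]}}

```text
clock: 5.5
eef_pos: [456.9, 155.6, 87.5]
orientation: [-0.017, 0.653, 0.757, 0.014]
contact_force: [0.2, -1.8, -4.3]
width: 0.357
```

Request:
{"api": "play_rows", "payload": {"rows": [[0,0,0.2,0,-0.4,0,1],[0,0,0.2,0,-0.4,0,1],[0,0,0.2,0,-0.4,0,1],[0,0,0.2,0,-0.4,0,1],[0,0,0.2,0,-0.4,0,1],[0,0,0.2,0,-0.3,0,1],[0,0,0,0,0,0,1],[0,0,0,0,0,0,1]]}}

```text
clock: 6.3
eef_pos: [456.9, 156.0, 76.4]
orientation: [-0.001, 0.653, 0.757, 0.001]
contact_force: [-4.2, -2.2, 5.3]
width: 0.35
```

The end touched down at z = 76.4; at the inner notch it was gripped at 76.3. I'll press a little further to confirm it's home.

Request:
{"api": "play_rows", "payload": {"rows": [[0,0,0.1,0,0,0,1],[0,0,0,0,0,0,1],[0,0,0,0,0,0,1],[0,0,0,0,0,0,1]]}}

```text
clock: 6.7
eef_pos: [456.9, 156.0, 76.2]
orientation: [-0.001, 0.653, 0.757, 0.001]
contact_force: [-6.4, -3.0, 12.4]
width: 0.357
```

The force rose at once with almost no travel, so the left end is fully home. I'll release it and go to look at the right side.

Request:
{"api": "play_rows", "payload": {"rows": [[0,0,-0.1,0,0,0,1],[0,0,0,0,0,0,-1],[0,0,0,0,0,0,-1],[0,0,0,0,0,0,-1],[0,0,0,0,0,0,-1],[0,0,0,0,0,0,-1],[0,0,-1,0,0,0,-1],[0,0,-2.5,0,0,0,-1],[0,0,-3,0,0,0,-1],[0,0,-3,0,0,0,-1],[0,0,-3,0,0,5.3,-1],[0,0,-0.5,0,0,5.3,-1]]}}

```text
clock: 7.9
eef_pos: [459.9, 156.4, 210.7]
orientation: [0.001, 0.722, 0.692, 0.006]
contact_force: [1.2, -0.6, -0.6]
width: 1.001
```

Request:
{"api": "play_rows", "payload": {"rows": [[-4.1,0.33,0,0,0,0,-1],[-4.1,0.33,0,0,0,0,-1],[-4.1,0.33,0,0,0,0,-1],[-4.1,0.33,0,0,0,0,-1],[-4.1,0.33,0,0,0,0,-1],[-4.1,0.33,0,0,0,0,-1],[-4.1,0.33,0,0,0,0,-1],[-3.9,0.3,0,0,0,0,-1],[0,0,0,0,0,0,-1],[0,0,0,0,0,0,-1],[0,0,0,0,0,0,-1]]}}

```text
clock: 9.0
eef_pos: [470.7, -170.1, 204.7]
orientation: [-0.001, 0.72, 0.694, 0.002]
contact_force: [-0.1, 0.4, 0.2]
width: 0.999
```

Run:
```python
from h import *
np.set_printoptions(precision=3,suppress=True)
s,p,R=st(); im=ctrl.capture("wrist"); np.savez("wR.npz",im=im,p=p,R=R)
print(p,R)
cv2.imwrite("pics/wR.png",cv2.resize(im[20:260,130:430,::-1],None,fx=2.5,fy=2.5,interpolation=cv2.INTER_CUBIC))
```

```text
[ 470.706 -170.148  204.723] [[ 0.037  0.999  0.   ]
 [ 0.999 -0.037  0.004]
 [ 0.004  0.    -1.   ]]
```

View pics/wR.png

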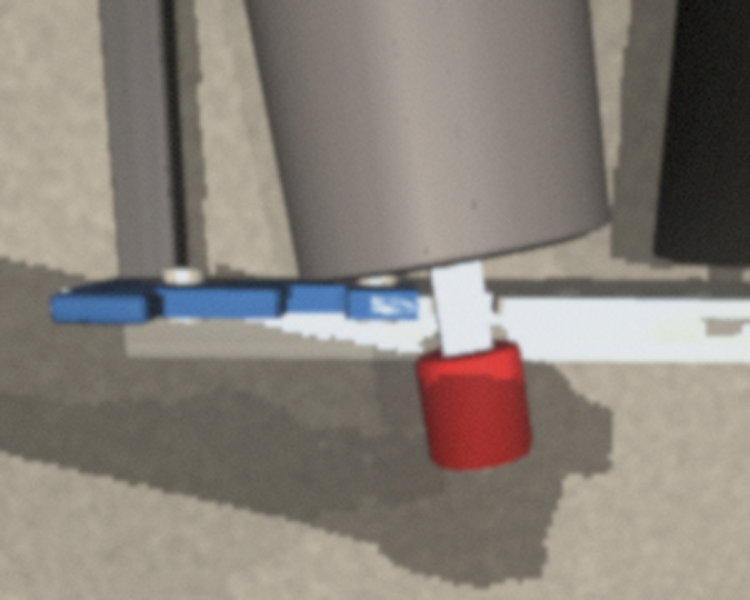

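The right outer notch shows as a gap at columns 284–346 (row about 304). The axle crosses the plate at column 464, and the knob is centred near (475,405).

Run:
```python
from h import *
np.set_printoptions(precision=1,suppress=True)
d=np.load("wR.npz");p,R=d["p"],d["R"]
def w(u,v,z): return wray([[130+u/2.5,20+v/2.5]],z,p,R)[0]
print("notch",w(315,304,87),w(318,297,71))
print("axle",w(464,305,85),"inner notch",w(465,312,87))
print("bracket inner/outer",w(220,288,87),w(220,318,87))
print("knob inner top",w(468,347,94),"outer top",w(485,455,94),"sides",w(422,400,80),w(527,400,80))
```

```text
notch [ 454.1 -119.9   87. ] [ 453.9 -119.4   71. ]
axle [ 496.2 -122.    85. ] inner notch [ 496.3 -123.7   87. ]
bracket inner/outer [ 427.8 -114.5   87. ] [ 427.1 -122.8   87. ]
knob inner top [ 496.4 -132.6   94. ] outer top [ 501.1 -163.9   94. ] sides [ 483.9 -150.    80. ] [ 515.3 -151.2   80. ]
```

The right outer notch is 42 mm from the inner one, so its bracket is about 8 mm off. The right knob is near (500,-149) with yaw 8.3°. I'll approach with the jaws partly open and offset 3 mm outward, for clearance from the plate.

Request:
{"api": "play_rows", "payload": {"rows": [[0.95,1.46,1.5,0,0,0,-0.3],[0.95,1.47,1.5,0,0,0,-0.3],[0,0,1.5,0,0,-3.5,-0.3],[0,0,1.5,0,0,-3.5,-0.3],[0,0,1,0,0,-3.4,-0.3],[0,0,0,0,0,0,-0.3],[0,0,0,0,0,0,-0.3]]}}

```text
clock: 9.75
eef_pos: [500.7, -152.1, 134.7]
orientation: [-0.001, 0.654, 0.756, 0.001]
contact_force: [0.3, -0.5, 0.6]
width: 0.648
```

Request:
{"api": "play_rows", "payload": {"rows": [[0,0,1.5,0,0,0,-0.3],[0,0,1.5,0,0,0,-0.3],[0,0,1.5,0,0,0,-0.3],[0,0,1,0,0,0,-0.3],[0,0,0.4,0,0,0,-0.3],[0,0,0,0,0,0,-0.3],[0,0,0,0,0,0,-0.3]]}}

```text
clock: 10.45
eef_pos: [501.2, -153.3, 76.2]
orientation: [-0.001, 0.655, 0.756, 0.002]
contact_force: [-0.6, -0.1, -0.5]
width: 0.646
```

Request:
{"api": "play_rows", "payload": {"rows": [[0.1,0,0,0,0,0,1],[0,0,0,0,0,0,1],[0,0,0,0,0,0,1],[0,0,0,0,0,0,1],[0,0,0,0,0,0,1],[0,0,0,0,0,0,1],[0,0,0,0,0,0,1]]}}

```text
clock: 11.15
eef_pos: [501.0, -152.2, 76.5]
orientation: [-0.001, 0.655, 0.756, 0.002]
contact_force: [-0.9, 0.9, 5.4]
width: 0.352
```

Request:
{"api": "play_rows", "payload": {"rows": [[0,0,-0.37,0,-0.75,0,1],[0,0,-0.37,0,-0.75,0,1],[0,0,-0.37,0,-0.75,0,1],[0,0,-0.37,0,-0.75,0,1],[0,0,-0.37,0,-0.75,0,1],[0,0,-0.37,0,-0.75,0,1],[0,0,0,0,0,0,1],[0,0,0,0,0,0,1]]}}

```text
clock: 11.95
eef_pos: [500.1, -151.1, 97.7]
orientation: [0.028, 0.654, 0.755, -0.024]
contact_force: [1.6, 1.2, -5.6]
width: 0.358
```

Request:
{"api": "play_rows", "payload": {"rows": [[0.04,-0.59,0,0.1,0,1.27,1],[0.03,-0.59,0,0.1,0,1.27,1],[0.01,-0.59,0,0.1,0,1.27,1],[0,-0.59,0,0.1,0,1.27,1],[-0.02,-0.59,0,0.1,0,1.27,1],[-0.03,-0.59,0,0.1,0,1.27,1],[-0.05,-0.58,0,0.1,0,1.27,1],[-0.06,-0.58,0,0.1,0,1.27,1],[0,0,0,0,0,0,1],[0,0,0,0,0,0,1],[0,0,0,0,0,0,1]]}}

```text
clock: 13.05
eef_pos: [453.4, -155.3, 97.8]
orientation: [0.026, 0.718, 0.695, -0.027]
contact_force: [-1.8, 3.6, -3.6]
width: 0.354
```

Now at 453.4, close to the target of 453.2. I'll lower halfway.

Request:
{"api": "play_rows", "payload": {"rows": [[0,0,0.2,0,0.4,0,1],[0,0,0.2,0,0.4,0,1],[0,0,0.2,0,0.4,0,1],[0,0,0.2,0,0.4,0,1],[0,0,0.2,0,0.4,0,1],[0,0,0,0,0,0,1],[0,0,0,0,0,0,1]]}}

```text
clock: 13.75
eef_pos: [453.3, -156.4, 87.8]
orientation: [0.014, 0.719, 0.694, -0.015]
contact_force: [-1.5, 1.4, -3.4]
width: 0.349
```

Request:
{"api": "play_rows", "payload": {"rows": [[0,0,0.2,0,0.4,0,1],[0,0,0.2,0,0.4,0,1],[0,0,0.2,0,0.4,0,1],[0,0,0.2,0,0.4,0,1],[0,0,0.2,0,0.4,0,1],[0,0,0.2,0,0.4,0,1],[0,0,0,0,0,0,1],[0,0,0,0,0,0,1]]}}

```text
clock: 14.55
eef_pos: [453.4, -156.8, 76.5]
orientation: [-0.001, 0.719, 0.695, 0.001]
contact_force: [-5.4, 0.1, 4.9]
width: 0.354
```

Request:
{"api": "play_rows", "payload": {"rows": [[0,0,0.1,0,0,0,1],[0,0,0,0,0,0,1],[0,0,0,0,0,0,1],[0,0,0,0,0,0,1]]}}

```text
clock: 14.95
eef_pos: [453.4, -156.8, 76.4]
orientation: [-0.001, 0.719, 0.695, 0.001]
contact_force: [-7.5, 1.0, 12.5]
width: 0.359
```

The right end shows the same firm stop at z = 76.4. I'll release, back off upward and take a look.

Request:
{"api": "play_rows", "payload": {"rows": [[0,0,-0.1,0,0,0,1],[0,0,0,0,0,0,-0.5],[0,0,0,0,0,0,-0.5],[0,0,0,0,0,0,-0.5],[0,0,0,0,0,0,-0.5],[0,0,-1,0,0,0,-0.5],[0,0,-2.5,0,0,0,-0.5],[0,0,-3.5,0,0,0,-0.5],[0,0,-3.5,0,0,0,-0.5],[-1.5,0,-3.5,0,0,0,-1],[-1.5,0,-3.5,0,0,0,-1],[0,0,0,0,0,0,-1]]}}

```text
clock: 16.15
eef_pos: [455.8, -190.7, 257.5]
orientation: [0.005, 0.721, 0.693, 0.004]
contact_force: [1.2, 0.4, 0.8]
width: 1.0
```

Run:
```python
from h import *
s,p,R=st(); print(p,s["contact_force"],s["clock"])
a=ctrl.capture("scene")[130:330,160:400,::-1];b=ctrl.capture("side")[130:330,160:400,::-1]
cv2.imwrite("pics/fin.png",cv2.resize(np.vstack([a,b]),None,fx=1.5,fy=1.5,interpolation=cv2.INTER_CUBIC))
cv2.imwrite("pics/fin.png",cv2.resize(np.hstack([a,b]),(800,333),interpolation=cv2.INTER_CUBIC))
```

```text
[ 455.76142551 -190.65176648  257.54690511] [1.15015655 0.39475221 0.82777423] 16.15
```

View pics/fin.png

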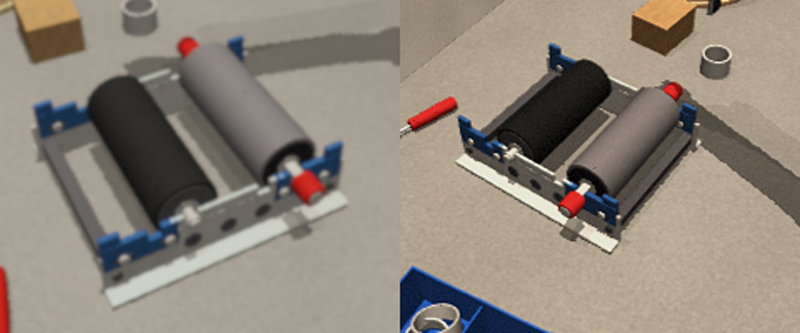

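The roller sits square in the near blue brackets. The left knob is at (310,187) in the scene half and (571,204) in the side half, and the right knob at (188,46) and (673,91). I'll do a quick height check and hand in only if it agrees.

Run:
```python
from h import *
np.set_printoptions(precision=1,suppress=True)
f=lambda u,v:((u*.6+160)/.7,(v*.6+130)/.7)
L=tri(f(310,187),f(171,204));Rr=tri(f(188,46),f(273,91));print(L,Rr)
if max(abs(L[2]-78),abs(Rr[2]-78))<7: print(ctrl.close_job())
```

```text
[461.5 157.   81.2] [ 453.  -160.7   79.2]
the job is handed in; nothing more can be done
None
```

The grey roller now sits in the outer notches at the end away from the black roller, and I've handed the job in at about 16 s of the 58 s allowed. I moved the left end first, then the right, each by its knob with the other end staying down in a notch.

- **Feel:** both ends came to rest at the same height as when gripped in the inner notches (gripper height 76.2 to 76.4 mm left and 76.4 mm right, against 76.3 and 76.5 before). A further 1 mm press raised the force to about 12 N with almost no travel, so I let go of each end only once it was home.
- **Bracket offsets:** measured from the inner notches, the left outer notch is at about x = -96 mm and the right at about -92 mm in the stand's frame. The right one is at the edge of its 8 mm range.
- **Final pictures:** they show the roller square in both blue brackets. Triangulating the knobs gave heights of 81 mm (left) and 79 mm (right). The left reading is 3 mm above the seated 78 mm; I put that down to the rough pixel picks and camera accuracy, because the feel check was firm.
- **Surroundings:** the arm went nowhere near the bin, sleeve or carton. The last force reading was near zero, and the gripper was clear of everything.

No check failed. The hand-in itself reports no verdict.

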